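# Open the rice cooker on the serving line

## Robot

A 7-joint arm with a two-finger parallel gripper is mounted at the origin on the work surface. World frame = base frame: x ahead of the robot, y to its left, z up, the work surface at z = 0. Lengths are in m, angles in rad, forces in N, time in s.
With the tool pointing down it reaches from about 0.4 to 0.925 m from the base axis. Payload 4.1 kg.
Tool frame: the origin (TCP) lies between the finger pads; the fingertips stand r.finger_overhang ahead of it and the grasp point (between the pads) lies 2 mm behind it (r.finger_overhang is the distance from the TCP to the fingertips, in m); z points along the fingers, y is the line along which they close (so a half turn about z gives the same grasp; the last joint's range is limited). The gripper opens to 85 mm and grips with 20 to 120 N. Pads are 22 mm wide; open, the fingers measure 114 mm over their backs; the gripper's body (76 mm by 85 mm) begins 54 mm behind the grasp point. The pads swing forward as they close: fully open they stand 13 mm farther back than shut.
Start: joints at [-1.434, 0.398, 0.045, 1.537, -0.019, 1.207, -0.051], TCP at [0.152, 0.632, 0.248] pointing down, gripper open.
Joint ranges: [-2.82, 2.82], [-0.49, 2.23], [-1.37, 1.46], [0, 2.46], [-1.36, 4.5], [0.23, 2], [-2.94, 2.94]. Speed limits (rad/s): [2.57, 2.57, 3.14, 3.14, 3.14, 3.14, 3.14].

## Interface

Orientations are given as a unit quaternion [w, x, y, z].
In Python, from cell import r, optics, workorder gives the robot as it stands.
- The arm moves only by the shell command python3 -m jog 'ROWS' [FORCE]. ROWS is JSON, a list of rows, each a list of 7 numbers: the turn, a rotation vector about the world's x, y, z as a fraction of full scale, then the shift along the world's x, y, z as a fraction of full scale, then the closure, from 0 (fully open) to 1 (shut). In form: [[ax, ay, az, tx, ty, tz, grip], ...]. A call has exactly 8 rows; each row is the pose to reach, as a shift and turn from the pose commanded when the call began, turning the shorter way round; what a row does not reach only later rows make up. Full scale, the value 1, is 100 cm for a shift and 360 degrees for a turn. A row lasts 1/10 s, in which the tool goes at most 50 mm and 8.59 degrees, less where a joint would pass 70% of its speed; a pose out of reach is approached as far as the arm can. A call with a number of a shift or a turn outside -1 to 1 is refused whole. A call with a gripper value outside its range is refused whole. The fingers move at their own pace and stop on an object; FORCE is the grip in N (left out, the last holds). Time passes only in rows, so rows that repeat a pose let the fingers close, or fill a call up. It gives the time, the measured TCP pose, the force, the opening and the grip force at its end, in the units of the state.
- r.state(): the state, without advancing time (a new reading comes with each control period).
- optics.read_camera(name): name is "side" or "top" or "wrist"; returns a dict with "pixels" (420x560x3 uint8, blue, green, red), "z_map" (420x560 float32, m along the optical axis (not along the pixel's ray), 0 where there is no reading), "camera_matrix" (3x3 intrinsics, pixels), "R" (3x3) and "t" (3): a world point X has camera coordinates R X + t; the wrist camera has in their place "mount" (4x4, takes a point from camera to tool coordinates, whose origin is the TCP and whose axes are the flange's). Camera axes: x right, y down, z forward; pixel columns grow to the right and rows downward; lengths in m; the calibration is good to about 2 mm. The wrist camera is an equidistant fisheye: a pixel r from the principal point sees the ray r / f radians off the axis. A picture is of the moment at which its call begins: read the wrist's pose just before it.
- workorder.hand_in(): hands the job in; it is judged then, once.
The state is a dict: "time": time; "joint_positions": joint angles; "dq": joint speeds; "effort": joint torques, N m; "position": TCP position; "ee_rot": TCP orientation; "ft_force": force on the tool from outside, world axes, zero at the start; "torque": the same for the moment, N m; "grip_width": finger opening in m; "grip_force": force on a finger pad.
Only numpy, scipy, OpenCV 4.12 (cv2) and the standard library are available. Lean on these libraries where they do the work, as an engineer would, in place of code of your own. Each camera call takes 0.05 s, during which the arm holds its last target. There are 200 camera calls.

## Task

Open the white rice cooker ready for loading: press down the black lid catch at its front with the fingertips so that the spring lets the lid pop up, and let it come to stand ajar on its own; then push it with the fingertips, by its underside or front rim, all the way back to its stop. Do not pinch the lid, do not touch the clean inner pot, and leave the other things on the table where they are.

Things in the scene. Friction and masses are not known exactly. Their poses are not given: they have to be found in the camera images.
- cooker: Compact white rice cooker, fixed, 161 mm high when shut. Origin: centre of its underside, on the table. Its own -x is its front (control panel, catch), +x its back (hinge), z up; yaw within 0.45 rad of 0. Round body 204 mm across, rim at z = 116 mm; front housing 86 mm wide reaches to x = -148 mm, top at z = 114 mm; back housing reaches to x = +124 mm.
- catch_top (a point): Centre of the top face of the black lid catch, a press plate 28 mm (along the cooker's x) by 46 mm (y) with a white bar on top, at the cooker's (-129, 0, 130) mm. It rocks about a pin 21 mm towards the lid. Pressed here it lets go of the lid after 3 mm at 5 to 6 N, is fully down at 6 mm and 8 N, then rigid; it springs back up. The shut lid begins 17 mm behind the plate and is 31 mm higher.
- catch (a joint): Turn of the catch (rad): 0 at rest, grows as pressed, 0.28 fully down; the lid is released at about 0.15.
- lid (a joint): Opening angle of the lid (rad): 0 shut and caught, 1.85 (106 degrees) at its stop. Once released its spring lifts it in about 2 s to stand ajar at 0.5 to 1.2 (it differs from run to run). From there it turns easily (under 2 N at the front rim) and stays about where it is left. A hand held over it stops it; it goes on when the hand withdraws.
- lid_hinge (a point): Centre of the lid's hinge axis (along the cooker's y), at the cooker's (110, 0, 120) mm. The lid is a disc 196 mm across centred 110 mm from this axis: below, a flat grey rim 11 mm thick whose lower face lies 3 mm under the axis (lid shut), with a steel plate 160 mm across standing 4 mm lower in its middle; above it a white domed cover 33 mm high.
- lid_edge (a point): Middle of the lid's front lower edge, 208 mm from the hinge axis; moves with the lid: at the cooker's (-98, 0, 117) mm when shut, z about 320 mm when open. Its x runs along the lid to the hinge, its z is the lid's outward normal. The underside behind this edge is where the lid is pushed. A steel tongue 24 mm wide stands out 9 mm in front of the edge.
- pot: Dark inner pot with a steel rim in the cooker, 185 mm across the rim, rim at z = 116 mm, hidden while the lid is shut. Origin with the cooker's. Kept clean: not to be touched.
- rice_cup: Green open measuring cup, 68 mm across, 68 mm high, loose, beside the cooker. Origin: centre of its foot. To be left alone.
- paddle: White rice paddle lying flat on the table beside the cooker, 200 mm long, 62 mm wide, 8 mm thick, loose. Origin: about its middle, on the table. To be left alone.
- ketchup: Red squeeze bottle, 56 mm across, 170 mm high, loose, beside the cooker. Origin: centre of its foot. To be left alone.
- water_bottle: Clear bottle with a blue band and black cap, 70 mm across, 210 mm high, loose. Origin: centre of its foot. To be left alone.
- mustard: Yellow bottle with a red cap, 54 mm across, 160 mm high, loose. Origin: centre of its foot. To be left alone.
- bowls: Stack of paper bowls, 116 mm across, 64 mm high, loose. Origin: centre of its foot. To be left alone.
- tongs: Steel tongs with black tips lying on the table, 250 mm long along its x, 60 mm wide, 14 mm high, loose. Origin: about its middle, on the table. To be left alone.

How it is judged:
By the outcome, as a careful person would: the job done as asked, in the order asked, and still so for the second after the job is handed in, with the robot touching nothing.
It also fails if it takes over 42 s, if anything falls off the work surface, if the arm or the gripper's body presses on something with over 40 N, if the wrist force passes 120 N, or if a joint passes its speed limit or range.

## Working session

There is one attempt and no reset: what is moved stays moved. The work goes in short steps, Python scripts to look and compute and a shell command to move; the robot and the scene stay as the last step left them, time stands still between calls to the robot, and variables do not carry over. Pictures are saved under pics/ and viewed, at most 10 in all, crops included, and the job is handed in when it is done.

```bash
mkdir -p pics; ls; cat > h.py <<'E'
import numpy as np, cv2
from cell import r, optics, workorder
def px2w(c,u,v,z=None,plane=None):
    K=c["camera_matrix"];R=np.array(c["R"]);t=np.array(c["t"])
    d=np.array([(u-K[0][2])/K[0][0],(v-K[1][2])/K[1][1],1.])
    o=-R.T@t; w=R.T@d
    if plane is not None: return o+w*(plane-o[2])/w[2]
    if z is None: z=np.median(c["z_map"][v-1:v+2,u-1:u+2])
    return o+w*z
def cloud(c):
    K=c["camera_matrix"];R=np.array(c["R"]);t=np.array(c["t"]);z=c["z_map"]
    v,u=np.mgrid[:z.shape[0],:z.shape[1]]
    P=np.stack([(u-K[0][2])/K[0][0]*z,(v-K[1][2])/K[1][1]*z,z],-1)-t
    return P@R
E
python3 - <<'E'
from h import *
s=r.state();print(s,r.finger_overhang)
for n in("top","side"):
    c=optics.read_camera(n);cv2.imwrite(f"pics/{n}0.png",c["pixels"]);np.save(f"{n}0.npy",c,allow_pickle=True)
E
```

```text
pics
{'time': 0.0, 'joint_positions': array([-1.43400852,  0.39917609,  0.045058  ,  1.53786533, -0.0186946 ,
        1.20686855, -0.05067169]), 'dq': array([ 1.28677336e-03,  1.61989151e-03, -6.58818213e-05,  6.05165600e-04,
       -3.19554105e-04, -1.83370528e-04,  2.87180947e-04]), 'effort': array([-3.40050647e-04, -4.75131834e+01,  1.36460457e+00, -2.54226547e+01,
        1.15957457e-02,  9.84537997e-03, -1.21842777e-05]), 'position': array([0.15170094, 0.6314489 , 0.24728071]), 'ee_rot': array([-3.87779921e-05,  1.17561192e-01,  9.93065188e-01, -9.47077290e-04]), 'ft_force': array([0.64879539, 0.52551116, 0.82670803]), 'torque': array([-0.03325217, -0.0090811 ,  0.05853516]), 'grip_force': 0.0, 'grip_width': 0.08538009077872881} 0.017
```

View pics/top0.png

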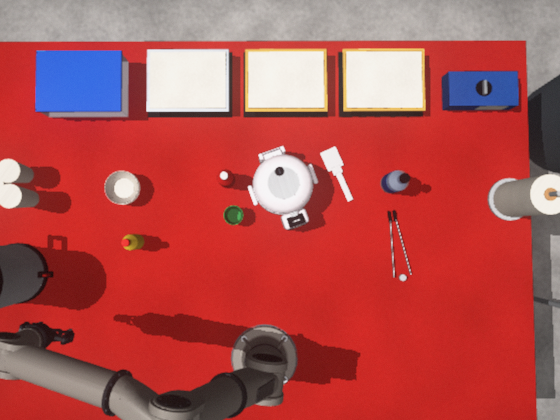

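View pics/side0.png

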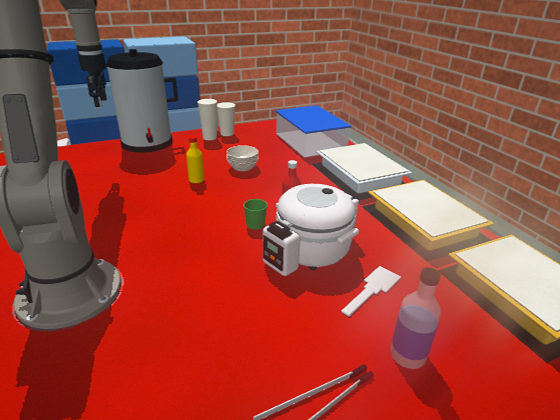

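The top view shows the cooker centred near (283,183), its catch at (294,219), the cup at (233,215), ketchup at (226,178) and the paddle at (337,173). The lid is shut. Next I fit the cooker from the depth map.

```bash
python3 - <<'E'
from h import *
c=np.load("top0.npy",allow_pickle=True).item()
P=cloud(c)
print([px2w(c,*p).round(3) for p in [(283,183),(294,219),(293,216),(233,215),(226,178),(343,185)]])
z=P[...,2]
# fit circle from lid cover points
sub=P[140:235,240:330].reshape(-1,3)
m=(sub[:,2]>.122)&(sub[:,2]<.2); (cx,cy),rad=cv2.minEnclosingCircle(sub[m][:,:2].astype(np.float32)); print("lid+",cx,cy,rad,sub[m][:,2].max())
s2=P[205:235,275:315];z2=s2[...,2]; px=c["pixels"][205:235,275:315].astype(int)
dark=(px.max(-1)<70)&(z2>.1)
print("dark",s2[dark].mean(0),dark.sum(),np.median(s2[dark],0))
h=(z2>.09)&(z2<.14);print("housing",s2[h].mean(0),h.sum())
dome=sub[(sub[:,2]>.14)];(x,y),q=cv2.minEnclosingCircle(dome[:,:2].astype(np.float32));print("dome",x,y,q)
im=cv2.resize(c["pixels"][140:240,235:355],(720,600),interpolation=cv2.INTER_CUBIC);cv2.imwrite("pics/topcrop.png",im)
E
```

```text
[array([ 0.598, -0.065,  0.161]), array([ 0.482, -0.102,  0.128]), array([ 0.492, -0.099,  0.129]), array([0.499, 0.105, 0.009]), array([0.615, 0.119, 0.163]), array([ 0.603, -0.283,  0.009])]
lid+ 0.5891380310058594 -0.06652034819126129 0.13437354564666748 0.1735796590116144
dark [ 0.47807876 -0.10753846  0.12717941] 95 [ 0.47840987 -0.10834093  0.12804468]
housing [ 0.48548686 -0.10147689  0.11898045] 458
dome 0.5726556777954102 -0.03852848336100578 0.13064253330230713
```

View pics/topcrop.png

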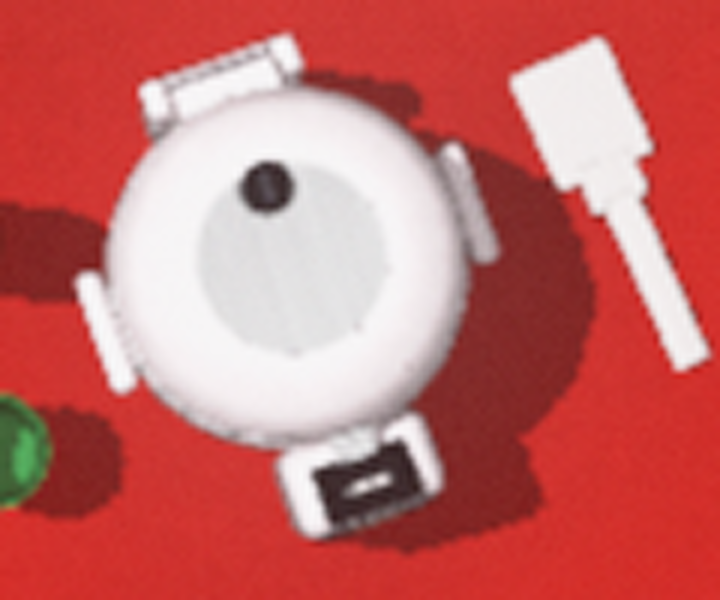

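The crop puts the white bar at about crop (370,482), which is pixel (296.5,220.2). The lid circle is at crop (287,265), pixel (282.7,184), and the back housing at crop (222,82), pixel (271.8,153.5). The paddle is clear to the right.

```bash
python3 - <<'E'
from h import *
c=np.load("top0.npy",allow_pickle=True).item()
a=px2w(c,296.3,219.9,plane=.13);b=px2w(c,282.5,183.8,plane=.135);d=px2w(c,271.6,153.3,plane=.12)
print(a,b,d,np.linalg.norm((a-b)[:2]),np.linalg.norm((d-b)[:2]))
v=d-a;print("yaw",np.arctan2(v[1],v[0]),np.arctan2(*(b-a)[[1,0]]),np.linalg.norm(v[:2]))
s=np.load("side0.npy",allow_pickle=True).item()
Q=np.concatenate([cloud(s).reshape(-1,3)])
m=(Q[:,2]>.025)&(Q[:,2]<.24)&(abs(Q[:,0]-.55)<.25)&(abs(Q[:,1]+.06)<.3)
# cup
cup=s["pixels"].reshape(-1,3).astype(int);g=(cup[:,1]>cup[:,2]+30)&(cup[:,1]>cup[:,0]+20)&m
print("cup",Q[g].mean(0),Q[g].min(0),Q[g].max(0))
from scipy.spatial.transform import Rotation as Ro
q=r.state()["ee_rot"];print(Ro.from_quat(q[[1,2,3,0]]).as_matrix().round(3))
E
```

```text
[ 0.47867938 -0.10944804  0.13      ] [ 0.5974474  -0.06475745  0.135     ] [ 0.70060486 -0.02981937  0.12      ] 0.12689794969457868 0.10891341471198615
yaw 0.34450009632752426 0.35989655764874 0.23577879977492108
cup [0.49475622 0.1020677  0.051282  ] [0.46327955 0.06588923 0.02525747] [0.52783368 0.1352769  0.06918664]
[[-0.972  0.234 -0.   ]
 [ 0.234  0.972 -0.002]
 [-0.    -0.002 -1.   ]]
```

```bash
cat >> h.py <<'E'
from scipy.spatial.transform import Rotation as Ro
YAW=.35; C0=np.array([.599,-.065,0])
CZ=Ro.from_euler('z',YAW)
def w(p): return C0+CZ.apply(np.array(p)/1000)
def goal(a):  # tool tilted a deg from down toward cooker +x, tool y along cooker y
    a=np.radians(a); z=np.array([np.sin(a),0,-np.cos(a)]); y=np.array([0,1.,0]); x=np.cross(y,z)
    return CZ*Ro.from_matrix(np.stack([x,y,z],1))
def cur():
    s=r.state();return s,Ro.from_quat(s["ee_rot"][[1,2,3,0]])
def turn(a):
    s,R=cur();return ((goal(a)*R.inv()).as_rotvec()/(2*np.pi)).round(4)
E
python3 - <<'E'
from h import *
print(turn(25),turn(0),goal(25).as_matrix().round(2), w([-133,0,150])-cur()[0]["position"])
E
```

```text
[ 0.0043 -0.0703  0.0918] [0.0003 0.     0.0932] [[-0.85 -0.34  0.4 ]
 [-0.31  0.94  0.14]
 [-0.42  0.   -0.91]] [ 0.32234757 -0.7421024  -0.0973687 ]
```

```bash
python3 -m jog '[[0,0,0.0115,0.026,-0.034,0.022,1],[0,0,0.023,0.052,-0.069,0.043,1],[0,0,0.0345,0.08,-0.105,0.06,1],[0,0,0.046,0.108,-0.143,0.07,1],[0,0,0.0575,0.136,-0.183,0.075,1],[0,0,0.069,0.164,-0.223,0.08,1],[0,0,0.0805,0.19,-0.265,0.08,1],[0,0,0.0932,0.215,-0.305,0.08,1]]'
```

```text
time: 0.9
position: [0.3677, 0.3248, 0.3283]
ee_rot: [0.0, -0.175, 0.985, 0.0]
ft_force: [1.4, 0.8, 0.1]
grip_width: 0.0001
grip_force: 0.0
```

```bash
python3 -m jog '[[0.003,-0.008,0,0.012,-0.047,0,1],[0.006,-0.016,0,0.025,-0.095,0,1],[0.009,-0.024,0,0.037,-0.143,0,1],[0.012,-0.033,0,0.05,-0.19,0,1],[0.015,-0.041,0,0.062,-0.238,0,1],[0.018,-0.049,0,0.074,-0.286,0,1],[0.021,-0.057,0,0.087,-0.334,0,1],[0.0238,-0.0652,0,0.099,-0.382,-0.01,1]]'
python3 -m jog '[[0,0,0,0.003,-0.03,-0.02,1],[0,0,0,0.007,-0.053,-0.05,1],[0,0,0,0.007,-0.053,-0.085,1],[0,0,0,0.007,-0.053,-0.118,1],[0,0,0,0.007,-0.053,-0.118,1],[0,0,0,0.007,-0.053,-0.118,1],[0,0,0,0.007,-0.053,-0.118,1],[0,0,0,0.007,-0.053,-0.118,1]]'
python3 - <<'E'
from h import *
print(turn(25),(w([-133,0,150])-cur()[0]["position"]).round(4))
c=optics.read_camera("side");cv2.imwrite("pics/s1.png",cv2.resize(c["pixels"][120:300,200:420],(733,600)))
E
```

```text
time: 1.7
position: [0.4665, -0.0569, 0.3195]
ee_rot: [0.216, -0.17, 0.961, 0.038]
ft_force: [1.0, 0.1, -0.6]
grip_width: 0.0
grip_force: 0.0
time: 2.5
position: [0.4741, -0.1074, 0.2023]
ee_rot: [0.215, -0.17, 0.961, 0.038]
ft_force: [0.4, -0.1, -0.3]
grip_width: -0.0003
grip_force: 0.0
[-0.      0.0005 -0.0001] [-0.0001 -0.0032 -0.0523]
```

View pics/s1.png

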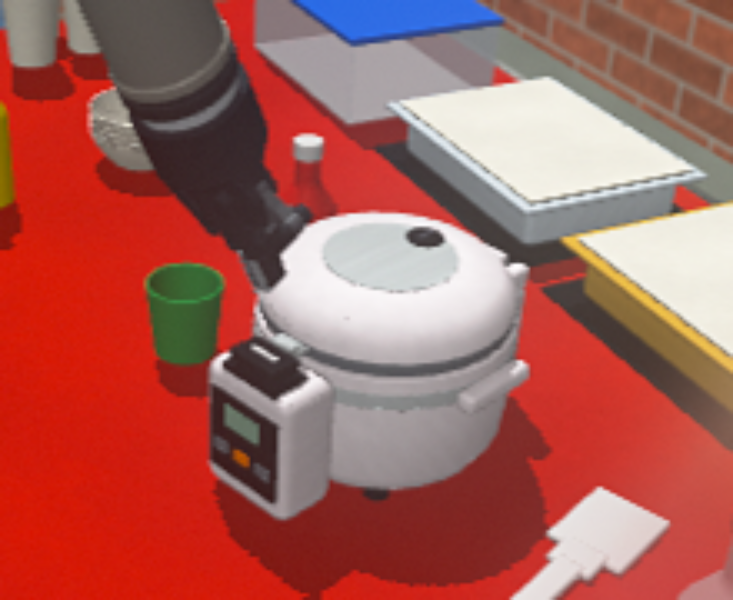

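The crop shows the closed fingertips at about (270,285), directly above the catch at (265,355). The lid is still shut.

```bash
python3 -m jog '[[0,0,0,0,-0.003,-0.03,1],[0,0,0,0,-0.003,-0.044,1],[0,0,0,0,-0.003,-0.048,1],[0,0,0,0,-0.003,-0.051,1],[0,0,0,0,-0.003,-0.054,1],[0,0,0,0,-0.003,-0.055,1],[0,0,0,0,-0.003,-0.056,1],[0,0,0,0,-0.003,-0.056,1]]'
```

```text
time: 3.35
position: [0.4703, -0.1095, 0.1486]
ee_rot: [0.214, -0.169, 0.961, 0.037]
ft_force: [-1.0, -0.7, 2.8]
grip_width: -0.0002
grip_force: 1.7
```

```bash
python3 -m jog '[[0,0,0,0.001,0,-0.001,1],[0,0,0,0.002,0,-0.002,1],[0,0,0,0.002,0,-0.003,1],[0,0,0,0.002,0,-0.004,1],[0,0,0,0.002,0,-0.005,1],[0,0,0,0.002,0,-0.006,1],[0,0,0,0.002,0,-0.006,1],[0,0,0,0.002,0,-0.006,1]]'; python3 - <<'E'
from h import *
c=optics.read_camera("side");np.save("side1.npy",c,allow_pickle=True);cv2.imwrite("pics/s2.png",cv2.resize(c["pixels"][120:300,200:420],(733,600)))
E
```

```text
time: 4.15
position: [0.468, -0.1099, 0.1457]
ee_rot: [0.213, -0.169, 0.962, 0.034]
ft_force: [-7.9, -5.9, 11.1]
grip_width: -0.0003
grip_force: 6.2
```

View pics/s2.png

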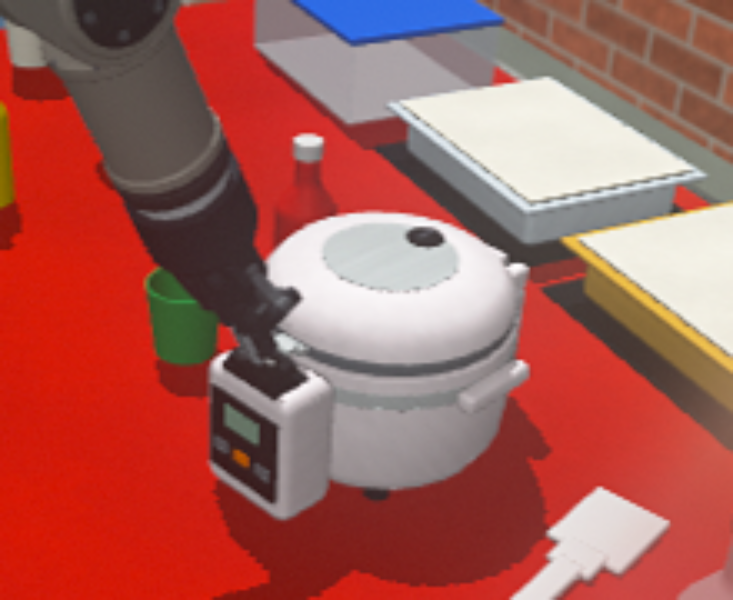

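The crop shows the lid still shut. The gripper knuckle at about (290,300) bears on the lid's dome, which matches the push along -x and -y. I back off and tilt the tool more.

```bash
python3 -m jog '[[0,0,0,-0.01,-0.003,0.01,1],[0,0,0,-0.02,-0.006,0.03,1],[0.0095,-0.026,0,-0.02,-0.006,0.045,1],[0.014,-0.039,0,-0.02,-0.006,0.045,1],[0.019,-0.052,0,-0.02,-0.006,0.045,1],[0.019,-0.052,0,-0.02,-0.006,0.045,1],[0.019,-0.052,0,-0.02,-0.006,0.045,1],[0.019,-0.052,0,-0.02,-0.006,0.045,1]]'
python3 - <<'E'
from h import *
print(turn(45),(w([-142,0,150])-cur()[0]["position"]).round(4),r.state()["joint_positions"].round(2))
E
```

```text
time: 5.0
position: [0.4558, -0.1163, 0.1911]
ee_rot: [0.376, -0.16, 0.91, 0.065]
ft_force: [-0.3, -0.2, 0.2]
grip_width: -0.0001
grip_force: 0.0
[ 0.0004 -0.0003  0.0004] [ 0.0098  0.0026 -0.0411] [-0.97 -0.49  1.28  2.46 -0.18  0.23  2.51]
```

```bash
python3 -m jog '[[-0.005,0.013,0,0.005,0.002,-0.01,1],[-0.0083,0.0228,0,0.011,0.003,-0.02,1],[-0.0083,0.0228,0,0.011,0.003,-0.03,1],[-0.0083,0.0228,0,0.011,0.003,-0.037,1],[-0.0083,0.0228,0,0.011,0.003,-0.04,1],[-0.0083,0.0228,0,0.011,0.003,-0.042,1],[-0.0083,0.0228,0,0.011,0.003,-0.043,1],[-0.0083,0.0228,0,0.011,0.003,-0.043,1]]'
python3 - <<'E'
from h import *
s=r.state();print(turn(36),(w([-140,0,150])-s["position"]).round(4),s["joint_positions"].round(2))
E
```

```text
time: 5.8
position: [0.4672, -0.1123, 0.1485]
ee_rot: [0.306, -0.166, 0.936, 0.053]
ft_force: [-0.2, 0.8, 0.2]
grip_width: 0.0002
grip_force: 0.5
[ 0.0001  0.0006 -0.0001] [ 0.0003 -0.0007  0.0015] [-1.24 -0.49  1.45  2.41  0.38  0.28  1.92]
```

```bash
python3 -m jog '[[0,0,0,0,0,-0.001,1],[0,0,0,0,0,-0.002,1],[0,0,0,0,0,-0.003,1],[0,0,0,0,0,-0.004,1],[0,0,0,0,0,-0.005,1],[0,0,0,0,0,-0.006,1],[0,0,0,0,0,-0.007,1],[0,0,0,0,0,-0.007,1]]'
python3 - <<'E'
from h import *
s=r.state();print(turn(36),s["position"],s["joint_positions"].round(2))
c=optics.read_camera("side");cv2.imwrite("pics/s3.png",cv2.resize(c["pixels"][120:300,200:420],(733,600)))
c=np.load("side1.npy",allow_pickle=True).item()
E
```

```text
time: 6.6
position: [0.4653, -0.113, 0.1453]
ee_rot: [0.306, -0.164, 0.936, 0.051]
ft_force: [-7.8, -3.7, 11.4]
grip_width: -0.0
grip_force: 5.9
[0.0007 0.0006 0.0007] [ 0.46527593 -0.11298447  0.14534894] [-1.24 -0.49  1.45  2.42  0.43  0.27  1.87]
```

View pics/s3.png

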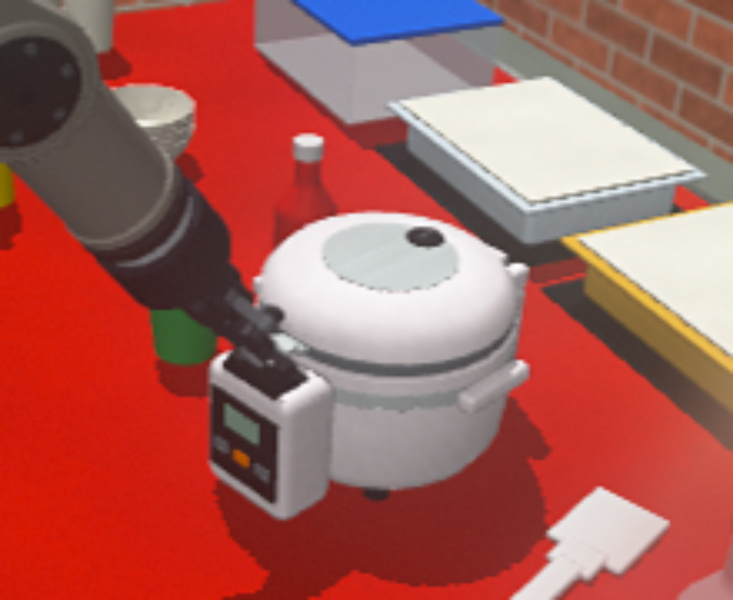

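The lid is still shut in the crop. The tip face bears on the white bar, since the force ratio matches the 36° tilt. I press a little further with a slight shift forward, then back out and look.

```bash
python3 -m jog '[[0,0,0,-0.002,-0.001,-0.001,1],[0,0,0,-0.004,-0.001,-0.002,1],[0,0,0,-0.005,-0.002,-0.003,1],[0,0,0,-0.005,-0.002,-0.004,1],[0,0,0,-0.005,-0.002,-0.005,1],[0,0,0,-0.005,-0.002,-0.006,1],[0,0,0,-0.005,-0.002,-0.006,1],[0,0,0,-0.005,-0.002,-0.006,1]]'
python3 - <<'E'
from h import *
a=np.load("side0.npy",allow_pickle=True).item()
c=optics.read_camera("side");cv2.imwrite("pics/s4.png",cv2.resize(c["pixels"][120:300,200:420],(733,600)))
for p in [(300,192),(327,191),(320,210),(310,215),(340,220)]: print(px2w(a,*p).round(4),px2w(c,*p).round(4))
E
```

```text
time: 7.45
position: [0.4584, -0.1133, 0.1408]
ee_rot: [0.306, -0.164, 0.936, 0.051]
ft_force: [0.9, -3.2, 3.7]
grip_width: -0.0002
grip_force: 1.8
[ 0.5682 -0.03    0.1606] [0.642  0.1085 0.0745]
[ 0.6306 -0.0577  0.165 ] [ 0.5791 -0.139   0.2169]
[ 0.5744 -0.1238  0.1588] [ 0.6493 -0.0016  0.0723]
[ 0.5459 -0.1279  0.1539] [0.6255 0.0105 0.0545]
[ 0.6108 -0.1577  0.1421] [ 0.6785 -0.0609  0.0677]
```

The depth readings show the lid has been released. I withdraw and let it settle.

```bash
python3 -m jog '[[0,0,0,-0.01,-0.004,0.005,1],[0,0,0,-0.03,-0.01,0.01,1],[0,0,0,-0.05,-0.015,0.02,1],[0,0,0,-0.05,-0.015,0.02,1],[0,0,0,-0.05,-0.015,0.02,1],[0,0,0,-0.05,-0.015,0.02,1],[0,0,0,-0.05,-0.015,0.02,1],[0,0,0,-0.05,-0.015,0.02,1]]'
python3 -m jog '[[0,0,0,0,0,0,1],[0,0,0,0,0,0,1],[0,0,0,0,0,0,1],[0,0,0,0,0,0,1],[0,0,0,0,0,0,1],[0,0,0,0,0,0,1],[0,0,0,0,0,0,1],[0,0,0,0,0,0,1]]'
python3 -m jog '[[0,0,0,0,0,0,1],[0,0,0,0,0,0,1],[0,0,0,0,0,0,1],[0,0,0,0,0,0,1],[0,0,0,0,0,0,1],[0,0,0,0,0,0,1],[0,0,0,0,0,0,1],[0,0,0,0,0,0,1]]'
python3 - <<'E'
from h import *
c=optics.read_camera("side");np.save("side2.npy",c,allow_pickle=True);cv2.imwrite("pics/s5.png",cv2.resize(c["pixels"][90:290,200:440],(720,600)))
E
```

```text
time: 8.3
position: [0.4128, -0.1308, 0.1635]
ee_rot: [0.303, -0.167, 0.937, 0.054]
ft_force: [0.4, 0.0, -0.2]
grip_width: -0.0002
grip_force: 0.0
time: 9.1
position: [0.413, -0.1321, 0.1642]
ee_rot: [0.303, -0.165, 0.937, 0.053]
ft_force: [-0.0, 0.6, 0.2]
grip_width: -0.0001
grip_force: 0.0
time: 9.9
position: [0.413, -0.1321, 0.1642]
ee_rot: [0.303, -0.165, 0.937, 0.053]
ft_force: [0.3, 0.4, -0.3]
grip_width: -0.0003
grip_force: 0.0
```

View pics/s5.png

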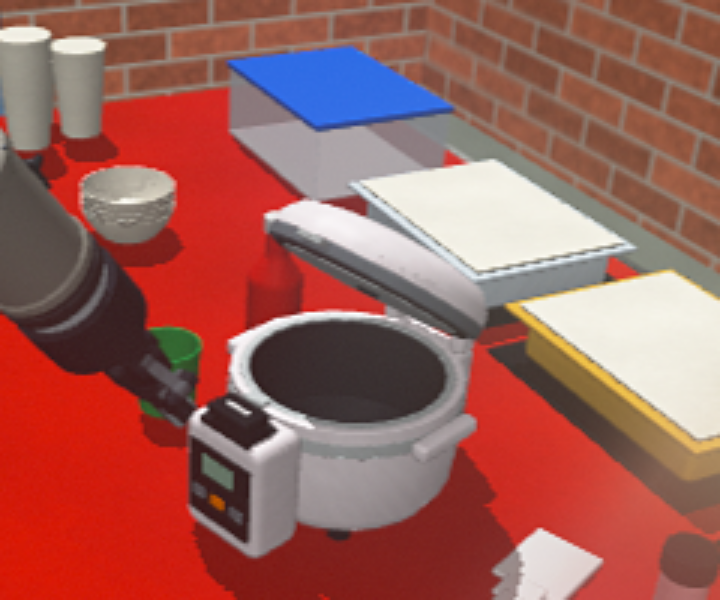

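The lid stands ajar, with its tongue at crop (268,217), full-image pixel (289.3,162.3). The pot is visible and untouched.

```bash
python3 - <<'E'
from h import *
c=np.load("side2.npy",allow_pickle=True).item()
o=px2w(c,289.3,162.3,z=0);p=px2w(c,289.3,162.3,z=1)
f=lambda q:CZ.inv().apply(q-C0)*1000
a,b=f(o),f(p);q=a+(b-a)*(-a[1]/(b-a)[1]);print("tongue",q)
h=q-[110,0,120];print("angle",np.arctan2(h[2],-h[0]),np.hypot(h[0],h[2]))
P=f(cloud(c).reshape(-1,3));m=(P[:,2]>150)&(abs(P[:,1])<110)&(P[:,0]>-140)&(P[:,0]<130)
for x in range(-80,121,20):
    k=m&(abs(P[:,0]-x)<10)
    if k.any(): print(x,k.sum(),P[k][:,2].min().round(),P[k][:,2].max().round())
s=r.state();print(s["joint_positions"].round(2),f(s["position"]))
E
```

```text
tongue [-105.75682692    0.          285.17751036]
angle 0.6533932916106189 271.72526251707166
-60 100 237.0 259.0
-40 517 220.0 265.0
-20 396 204.0 267.0
0 265 185.0 259.0
20 167 173.0 243.0
40 100 157.0 230.0
60 34 150.0 205.0
[-0.89 -0.45  1.24  2.46  0.01  0.36  2.33] [-197.70139222    0.77045622  164.20091821]
```

```bash
python3 -m jog '[[0,0,0,0,0,0.025,1],[0.005,-0.014,0,0.01,0.004,0.04,1],[0.01,-0.027,0,0.025,0.01,0.05,1],[0.015,-0.04,0,0.035,0.013,0.05,1],[0.019,-0.052,0,0.045,0.016,0.05,1],[0.019,-0.052,0,0.045,0.016,0.05,1],[0.019,-0.052,0,0.045,0.016,0.05,1],[0.019,-0.052,0,0.045,0.016,0.05,1]]'
python3 - <<'E'
from h import *
f=lambda q:CZ.inv().apply(q-C0)*1000
s,R=cur();print(turn(55),f(s["position"]),s["joint_positions"].round(2),CZ.inv().apply(R.as_matrix()[:,2]).round(2))
E
```

```text
time: 10.75
position: [0.4689, -0.109, 0.2401]
ee_rot: [0.434, -0.15, 0.885, 0.073]
ft_force: [0.2, -0.3, -0.0]
grip_width: 0.0003
grip_force: 0.0
[ 0.0027 -0.0071  0.0022] [-137.28112433    3.29312208  240.10845738] [-0.83 -0.49  1.15  2.46 -0.66  0.23  2.94] [ 0.79 -0.01 -0.61]
```

```bash
python3 -m jog '[[0,0,0,0.007,0.002,-0.003,1],[0,0,0,0.014,0.003,-0.006,1],[0,0,0,0.021,0.005,-0.008,1],[0,0,0,0.028,0.007,-0.01,1],[0,0,0,0.032,0.008,-0.01,1],[0,0,0,0.036,0.009,-0.01,1],[0,0,0,0.036,0.009,-0.01,1],[0,0,0,0.036,0.009,-0.01,1]]'
cat >> h.py <<'E'
f=lambda q:CZ.inv().apply(q-C0)*1000
def rep(a=50):
    s,R=cur();z=CZ.inv().apply(R.as_matrix()[:,2]);p=f(s["position"])
    print("tcp",p.round(1),"tip",(p+17*z).round(1),"z",z.round(2),"q",s["joint_positions"].round(2),"turn",turn(a),"F",s["ft_force"].round(1),s["time"])
E
python3 -c "
from h import *
rep()"
```

```text
time: 11.55
position: [0.502, -0.105, 0.2419]
ee_rot: [0.427, -0.153, 0.888, 0.079]
ft_force: [-0.0, -0.4, -0.1]
grip_width: -0.0001
grip_force: 0.0
tcp [-104.8   -4.3  241.9] tip [-91.5  -4.3 231.3] z [ 0.78  0.   -0.62] q [-0.98 -0.45  1.26  2.4  -0.68  0.23  2.94] turn [-0.0028  0.0034  0.0008] F [-0.  -0.4 -0.1] 11.55
```

```bash
python3 -m jog '[[-0.003,0.009,0,0.005,0.003,-0.006,1],[-0.006,0.017,0,0.01,0.006,-0.011,1],[-0.006,0.017,0,0.017,0.008,-0.011,1],[-0.006,0.017,0,0.024,0.01,-0.011,1],[-0.006,0.017,0,0.028,0.012,-0.011,1],[-0.006,0.017,0,0.028,0.012,-0.011,1],[-0.006,0.017,0,0.028,0.012,-0.011,1],[-0.006,0.017,0,0.028,0.012,-0.011,1]]'
python3 -c "
from h import *
rep(45)"
```

```text
time: 12.35
position: [0.5297, -0.0932, 0.2309]
ee_rot: [0.376, -0.156, 0.911, 0.07]
ft_force: [-0.5, 0.1, -0.1]
grip_width: 0.0001
grip_force: 0.0
tcp [-74.8  -2.8 230.9] tip [-62.7  -2.7 218.9] z [ 0.71  0.   -0.71] q [-1.12 -0.27  1.37  2.32 -0.71  0.31  2.87] turn [-0.0016 -0.0005  0.0011] F [-0.5  0.1 -0.1] 12.35
```

```bash
python3 -m jog '[[0,0,0,0.005,0.002,0.005,1],[0,0,0,0.011,0.004,0.011,1],[0,0,0,0.019,0.007,0.022,1],[0,0,0,0.028,0.01,0.034,1],[0,0,0,0.036,0.013,0.043,1],[0,0,0,0.046,0.017,0.051,1],[0,0,0,0.055,0.02,0.058,1],[0,0,0,0.064,0.023,0.065,1]]'
python3 -c "
from h import *
rep(45)
c=optics.read_camera('side');cv2.imwrite('pics/s6.png',cv2.resize(c['pixels'][70:290,180:444],(720,600)))"
```

```text
time: 13.15
position: [0.5949, -0.0699, 0.2967]
ee_rot: [0.376, -0.156, 0.911, 0.07]
ft_force: [0.1, -0.3, -0.9]
grip_width: -0.0002
grip_force: 0.2
tcp [ -5.6  -3.1 296.7] tip [  6.5  -3.1 284.7] z [ 0.71  0.   -0.71] q [-1.14 -0.11  1.36  2.15 -0.76  0.46  2.76] turn [-0.0015 -0.0005  0.001 ] F [ 0.1 -0.3 -0.9] 13.15
```

View pics/s6.png

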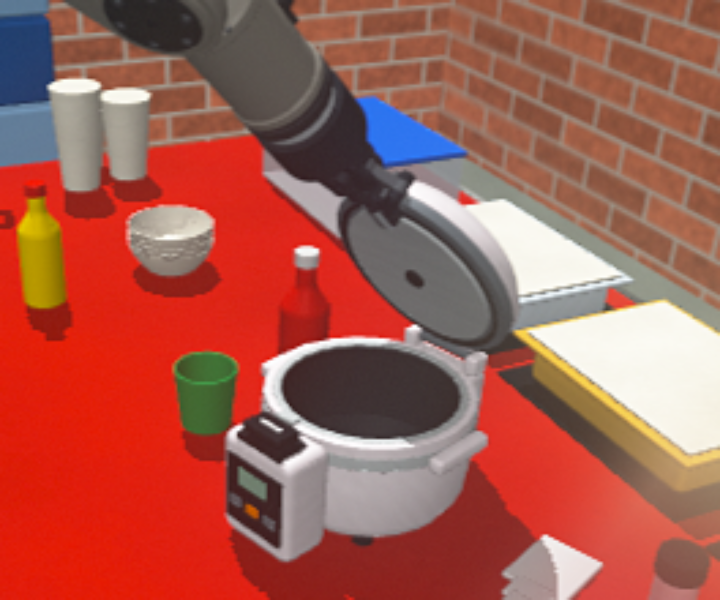

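The crop shows the lid at roughly 1.1 rad, with the fingertips on its front underside rim near (395,205). All the other objects are undisturbed, so I continue along the arc.

```bash
python3 -m jog '[[0,0,0,0.009,0.003,0.006,1],[0,0,0,0.02,0.007,0.011,1],[0,0,0,0.04,0.014,0.02,1],[0,0,0,0.06,0.022,0.026,1],[0,0,0,0.084,0.031,0.03,1],[0,0,0,0.103,0.038,0.03,1],[0,0,0,0.117,0.043,0.028,1],[0,0,0,0.13,0.048,0.026,1]]'
python3 -m jog '[[0,0,0,0.004,0.001,-0.001,1],[0,0,0,0.008,0.003,-0.002,1],[0,0,0,0.011,0.004,-0.003,1],[0,0,0,0.014,0.005,-0.003,1],[0,0,0,0.016,0.006,-0.004,1],[0,0,0,0.018,0.0065,-0.004,1],[0,0,0,0.018,0.0065,-0.004,1],[0,0,0,0.018,0.0065,-0.004,1]]'
python3 -c "
from h import *
rep(45)"
```

```text
time: 14.0
position: [0.725, -0.0214, 0.3215]
ee_rot: [0.376, -0.157, 0.911, 0.07]
ft_force: [-0.1, -1.0, -0.1]
grip_width: -0.0001
grip_force: 0.2
time: 14.8
position: [0.7363, -0.0184, 0.3186]
ee_rot: [0.374, -0.156, 0.911, 0.075]
ft_force: [-44.1, -2.7, 23.9]
grip_width: -0.0002
grip_force: 23.6
tcp [145.   -3.3 318.6] tip [157.   -3.1 306.5] z [ 0.71  0.01 -0.71] q [-0.71  0.35  1.02  1.86 -1.21  0.72  2.91] turn [-0.0027 -0.0015  0.0006] F [-44.1  -2.7  23.9] 14.8
```

The lid has reached its stop, shown by the sharp rise in force. I back off.

```bash
python3 -m jog '[[0,0,0,-0.01,-0.004,0.003,1],[0,0,0,-0.025,-0.009,0.01,1],[0,0,0,-0.05,-0.018,0.03,1],[0,0,0,-0.085,-0.03,0.05,1],[0,0,0,-0.12,-0.043,0.06,1],[0,0,0,-0.15,-0.054,0.06,1],[0,0,0,-0.15,-0.054,0.06,1],[0,0,0,-0.15,-0.054,0.06,1]]'
python3 -c "
from h import *
rep(45)
c=optics.read_camera('side');cv2.imwrite('pics/s7.png',c['pixels'])
P=f(cloud(c).reshape(-1,3));m=(P[:,2]>135)&(abs(P[:,1])<60)&(P[:,0]>85)&(P[:,0]<230)
for z in range(150,321,20):
    k=m&(abs(P[:,2]-z)<8)&(abs(P[:,1])<30)
    if k.any(): print(z,k.sum(),np.percentile(P[k][:,0],[5,50]).round())
"
```

```text
time: 15.6
position: [0.5905, -0.0715, 0.3791]
ee_rot: [0.378, -0.154, 0.91, 0.072]
ft_force: [0.8, 0.7, 0.1]
grip_width: 0.0001
grip_force: 0.0
tcp [-10.3  -3.2 379.1] tip [  1.8  -3.1 367.1] z [ 0.71  0.   -0.7 ] q [-0.88 -0.24  1.    2.04 -0.32  0.56  2.3 ] turn [-0.0024 -0.0001  0.0013] F [0.8 0.7 0.1] 15.6
150 109 [109. 112.]
170 118 [113. 116.]
190 120 [119. 122.]
210 119 [124. 128.]
230 134 [129. 133.]
250 129 [135. 139.]
270 132 [141. 145.]
290 134 [147. 151.]
310 144 [155. 160.]
```

View pics/s7.png

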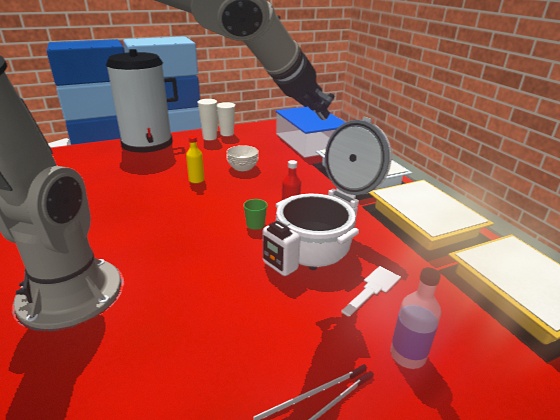

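The lid, at about (357,157), leans back 16° past upright, so it is at its stop. The gripper is clear, and the cup, bottles, paddle and tongs are where they were.

```bash
python3 -c "
from cell import workorder
print(workorder.hand_in())"
```

```text
the job is handed in; nothing more can be done
None
```

The rice cooker is open with its lid at the stop (measured about 1.85 rad), nothing else appears to have moved, and the job is handed in at about 16 s; on the first press the gripper touched the lid's dome lightly (total force about 15 N), so I backed off and pressed again.

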